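# Add the last freezing cassette to the pile on the transfer board and clip it

### The job

Make the pile of freezing cassettes ready to be carried to the freezer: one flat aluminium cassette sticks out of the low grey rack; draw it out by that end, set it down on the desk in front of the rack and let go. Take it again by the middle of its long sides (at the ends the board's pins leave no room for fingers), lower it gently, without dropping it, flat and square onto the two cassettes on the steel board, either end first, its edges in line with theirs; then swing the board's clip by its black knob right across the top of the pile to its stop. Leave the label roll, stapler and tape dispenser where they are.

Things in the scene. Friction and masses are not known exactly. Their poses are not given: they have to be found in the camera images.
- cassette: the cassette to move: flat aluminium box 124 long (x) x 60 wide (y) x 18 thick mm, 0.14 to 0.28 kg, white label at the -x end of its top, three dark slots at the other. Origin: centre of its underside. Starts in the rack's lower -y bay on a 3 mm floor, play 2.5 mm each side, 4 mm above; its -x end stands about 35 mm out of the rack's front, free to grip across the 60 mm.
- pile_high: the upper of the two like cassettes already piled on the board; same shape, size and axes; origin at the centre of its underside, its top 18 mm above that. The moved cassette must rest on it.
- pile_low: the lower of the two piled cassettes, same shape and axes, lying on the board's plate; origin at the centre of its underside.
- rack: low rack of grey sheet, 2 x 2 bays, fixed, 130 deep (x) x 137.5 wide (y) x 52 high mm; origin at the centre of its underside; its open front faces its -x (65 mm from the origin), more or less toward the robot. The upper -y bay and the lower +y bay hold other cassettes, which stay. The moved cassette is out when its centre is at x < -0.127 m in the rack's frame.
- board: steel board, fixed: plate 172 (x) x 120 (y) mm, top 10 mm above the desk. Origin: desk level, under the pile's centre; the pile lies along its x. 8 mm pins up to z = 0.068 m at (-0.044, 0.038), (0.044, 0.038), (0.071, 0) m, 4 to 5 mm off the pile's edges; a pile of three is 0.064 m high. Clip post, 11 mm, at (-0.044, -0.046) m. Fingers fit only beside the middle 50 mm of the long sides.
- clip (a joint): flat steel clip turning about an upright screw on the post; friction of 0.05 N m holds it where it is left. 0 = straight across the pile (board's +y), at its stop; grows as it swings clear, counter-clockwise from above (1.57 = along the board's -x), up to 2.5. Starts at 1.6 to 2.3. Arm 16 x 60 mm, 2.5 thick, at a fixed height, underside at z = 0.066 m, 2 mm above a pile of three.
- clip_pivot (a point): the clip's turning axis (upright), at the level of the arm's underside
- clip_knob (a point): black round upright knob near the clip's tip, 12 mm diameter, 20 mm high (z = 0.0685 to 0.0885 m); this point is on its axis 11 mm above the knob's foot, 46 mm from the pivot's axis
- label_roll: bystander: white roll of labels standing on the desk, 72 mm diameter, 42 mm high; origin at the centre of its underside
- stapler: bystander: blue and black stapler, 145 x 36 x 59 mm; origin under its centre
- tape_dispenser: bystander: dark green tape dispenser, 150 x 38 x 86 mm; origin under its centre

How it is judged:
By the outcome, as a careful person would: the job done as asked, in the order asked, and still so for the second after the job is handed in, with the robot touching nothing.
It also fails if it takes over 56 s, if anything falls off the work surface, if the arm or the gripper's body presses on something with over 40 N, if the wrist force passes 120 N, or if a joint passes its speed limit or range.

### The arm

A 6-joint arm with a two-finger parallel gripper is mounted at the origin on a cart in front of the work surface, level with it; the furniture and walls round the work are solid. World frame = base frame: x ahead of the robot, y to its left, z up, the work surface at z = 0. Lengths are in m, angles in degrees, forces in N, time in s.
With the tool pointing down it reaches from about 0.3 to 0.75 m from the base axis. Payload 8.5 kg.
Tool frame: the origin (TCP) lies on the centre line of the jaws, within the pads' length; the fingertips stand 11 mm ahead of it and the grasp point (between the pads) lies 8 mm behind it; z points along the fingers, y is the line along which they close (so a half turn about z gives the same grasp; the last joint's range is limited). The gripper opens to 85 mm and grips with 20 to 120 N. Pads are 22 mm wide; open, the fingers measure 114 mm over their backs; the gripper's body (76 mm by 85 mm) begins 54 mm behind the grasp point. The pads swing forward as they close: fully open they stand 13 mm farther back than shut.
Start: joints at [55.674, 21.807, 74.336, -0, 83.858, -12.336], TCP at [0.206, 0.51, 0.242] pointing down, gripper open.
Joint ranges: [-178.18, 178.18], [-50.72, 133.34], [12.68, 142.11], [-81.47, 261.47], [9.98, 163.14], [-165.26, 165.26]. Speed limits (degrees/s): [136.94, 136.94, 180, 180, 180, 180].

### API

Orientations are given as a 3x3 rotation matrix whose columns are the frame's x, y, z axes.
In Python, from rig import env, vision, workorder gives the robot as it stands (env), with the cameras (vision) and the job (workorder).
- The arm moves only by the tool drive_effector, called after "Emit:" as name(argument=value, ...) on one line, values as JSON. Schema: {"type":"object","properties":{"rows":{"type":"array","items":{"type":"array","prefixItems":[{"type":"array","items":{"type":"number"},"minItems":3,"maxItems":3},{"type":"number"},{"type":"number"}],"minItems":3,"maxItems":3},"minItems":1,"maxItems":10},"force":{"type":"number"},"only":{"type":"string"},"quiet":{"type":"boolean"},"lines":{"type":"string"}},"required":["rows"],"additionalProperties":false}. rows is a list of rows, 1 to 10 of them, each written [[dx, dy, dz], turn, opening]: dx, dy, dz in shares of the most that a row can go, 1 being 50 mm, then a turn about the tool's z in normalised numbers (1 is 120 degrees), then the finger opening in m; each row shifts and turns the commanded pose from where the row before left it, along the tool's axes as they then stand; what a row does not reach is not made up. A row lasts 1/10 s, in which the tool goes at most 0.05 m and 8.59 degrees, less where a joint would pass 70% of its speed; a pose out of reach is approached as far as the arm can. The fingers move at their own pace and stop on an object; force is the grip in N (left out, the last holds). Time passes only in rows, so rows that do not move let the fingers close. The tool returns the time, the measured TCP pose, the force, the opening and the grip force at its end. only (a regular expression) keeps the lines of the reply that match it, lines (a string "A,B") keeps lines A to B, and quiet returns only ok. Input that does not fit is refused with a message, and nothing moves.
- env.observe(): the state, without advancing time (a new reading comes with each control period).
- vision.get_image(name): name is "scene" or "top" or "wrist"; returns a dict with "pixels" (384x512x3 uint8, red, green, blue), "K" (3x3 intrinsics, pixels), "extrinsics" (4x4, takes a point from world to camera coordinates). Camera axes: x right, y down, z forward; pixel columns grow to the right and rows downward; lengths in m; the calibration is good to about 2 mm. A picture is of the moment at which its call begins. There is no depth.
- workorder.close_job(): hands the job in; it is judged then, once.
The state is a dict: "time_s": time; "q": joint angles; "qvel": joint speeds; "joint_efforts": joint torques, N m; "position": TCP position; "tool_rot": TCP orientation; "ft_force": force on the tool from outside, world axes, zero at the start; "wrist_torque": the same for the moment, N m; "grip_width": finger opening in m; "gripper_force": force on a finger pad.
Only numpy, scipy, OpenCV 4.12 (cv2) and the standard library are available. Lean on these libraries where they do the work, as an engineer would, in place of code of your own. Each camera call takes 0.05 s, during which the arm holds its last target. There are 200 camera calls.

## Working session

There is one attempt and no reset: what is moved stays moved. The work goes in short steps, Python scripts to look and compute and a tool call to move; the robot and the scene stay as the last step left them, time stands still between calls to the robot, and variables do not carry over. Pictures are saved under pics/ and viewed, at most 10 in all, crops included, and the job is handed in when it is done.

```bash
ls; mkdir -p pics
```

Run:
```python
from rig import env, vision, workorder
import cv2,pickle
d={}
for n in("scene","top","wrist"):
    d[n]=vision.get_image(n); cv2.imwrite(f"pics/{n}0.png",d[n]["pixels"][:,:,::-1])
    print(n,d[n]["K"].tolist(),d[n]["extrinsics"].round(4).tolist())
pickle.dump(d,open("p0.pkl","wb"))
s=env.observe();print(s["tool_rot"],s["position"],s["grip_width"])
```

```text
pics
rig.py
scene [[380.99239062054954, 0.0, 252.4465446163439], [0.0, 380.99239062054954, 191.198762665464], [0.0, 0.0, 1.0]] [[0.7594, -0.6502, -0.0232, -0.3589], [-0.3964, -0.4341, -0.8089, 0.2852], [0.5159, 0.6235, -0.5874, 1.1852], [0.0, 0.0, 0.0, 1.0]]
top [[427.99578269860615, 0.0, 250.1588198938102], [0.0, 427.99578269860615, 195.28008253233693], [0.0, 0.0, 1.0]] [[-0.0291, -0.9994, 0.0167, 0.0618], [-0.9887, 0.0263, -0.1472, 0.5337], [0.1467, -0.0208, -0.989, 1.3812], [0.0, 0.0, 0.0, 1.0]]
wrist [[298.7710572771088, 0.0, 258.92487983588063], [0.0, 298.7710572771088, 194.50187728881517], [0.0, 0.0, 1.0]] [[0.3749, 0.9271, -0.001, -0.5502], [0.8924, -0.3605, 0.2716, -0.0354], [0.2514, -0.1027, -0.9624, 0.3799], [0.0, 0.0, 0.0, 1.0]]
[[-9.27234730e-01  3.74480096e-01 -6.43530221e-04]
 [ 3.74480564e-01  9.27234306e-01 -9.20916296e-04]
 [ 2.51838476e-04 -1.09489513e-03 -9.99999369e-01]] [0.20584214 0.5098053  0.24185602] 0.08556858629067367
```

Run:
```python
import cv2,pickle
d=pickle.load(open("p0.pkl","rb"))
t=d["top"]["pixels"][:,:,::-1]
cv2.imwrite("pics/top_b.png",cv2.resize(t,(800,600),interpolation=cv2.INTER_CUBIC))
cv2.imwrite("pics/scene_b.png",cv2.resize(d["scene"]["pixels"][:,:,::-1],(800,600),interpolation=cv2.INTER_CUBIC))
```

```text
(no output)
```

View pics/top_b.png

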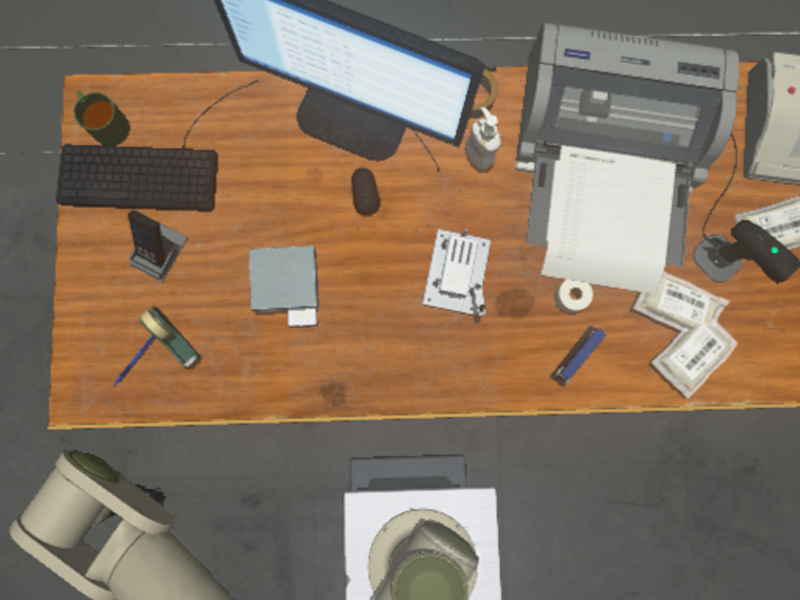

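View pics/scene_b.png

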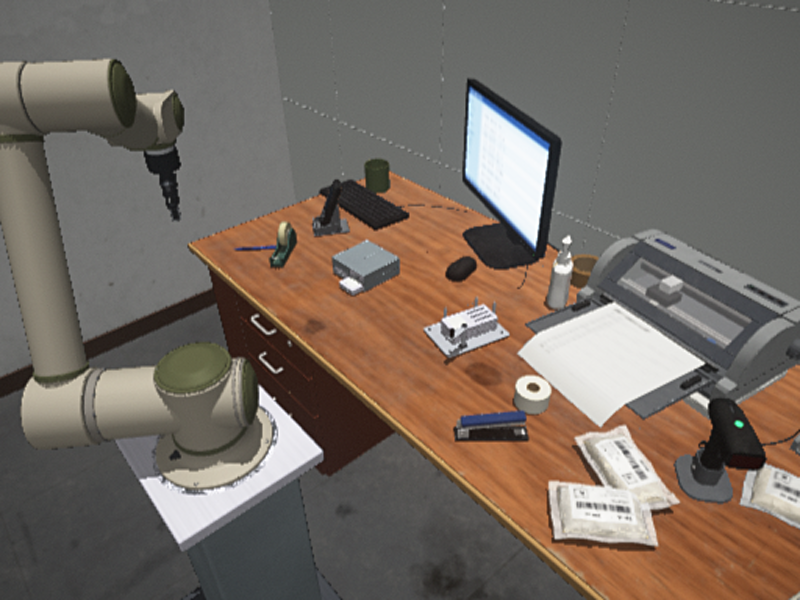

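The top view shows the rack at (283,280) with the cassette's white-labelled end at (302,316). The board and pile are at (457,272), with the clip swung clear to about (476,300). All of these are in 800x600 pixels. The scene view agrees.

Create h.py:
```python
import numpy as np, cv2, pickle
from scipy.optimize import least_squares
def proj(im,P):
    P=np.atleast_2d(P); c=P@im["extrinsics"][:3,:3].T+im["extrinsics"][:3,3]
    p=c@im["K"].T; return p[:,:2]/p[:,2:]
def ray(im,uv):
    R=im["extrinsics"][:3,:3];t=im["extrinsics"][:3,3]
    return -R.T@t, R.T@np.linalg.inv(im["K"])@np.array([*uv,1.])
def onz(im,uv,z):
    o,d=ray(im,uv); return o+d*(z-o[2])/d[2]
def tri(obs):  # [(im,uv),...]
    A=np.zeros((3,3));b=np.zeros(3)
    for im,uv in obs:
        o,d=ray(im,uv);d/=np.linalg.norm(d);M=np.eye(3)-np.outer(d,d);A+=M;b+=M@o
    return np.linalg.solve(A,b)
def look(name,tag):
    from rig import env, vision, workorder
    im=vision.get_image(name);pickle.dump(im,open(f"{tag}.pkl","wb"));return im
```

Run:
```python
from h import *
d=pickle.load(open("p0.pkl","rb"));t=d["top"];s=.64
for n,uv,z in[("rackTL",(250,250),.052),("rackTR",(316,247),.052),("rackBL",(251,312),.052),("rackBR",(317,308),.052),("lab BL",(288,326),.021),("lab BR",(315,325),.021),("boardTL",(438,230),.01),("TR",(491,238),.01),("BL",(424,304),.01),("BR",(484,315),.01),("knob",(476,293),.08),("roll",(575,295),.042),("stapler",(580,355),.05),("tape",(170,337),.05)]:
    print(n,onz(t,(uv[0]*s,uv[1]*s),z).round(3))
w=d["wrist"];E=w["extrinsics"];o=-E[:3,:3].T@E[:3,3]
from rig import env, vision, workorder
q=env.observe();print("cam in tool",q["tool_rot"].T@(o-q["position"]),(q["tool_rot"].T@E[:3,:3].T).round(3))
```

```text
rackTL [0.66  0.343 0.052]
rackTR [0.663 0.203 0.052]
rackBL [0.527 0.34  0.052]
rackBR [0.531 0.202 0.052]
lab BL [0.499 0.267 0.021]
lab BR [0.499 0.21  0.021]
boardTL [ 0.704 -0.063  0.01 ]
TR [ 0.683 -0.179  0.01 ]
BL [ 0.54  -0.026  0.01 ]
BR [ 0.513 -0.155  0.01 ]
knob [ 0.55  -0.129  0.08 ]
roll [ 0.546 -0.346  0.042]
stapler [ 0.418 -0.346  0.05 ]
tape [0.479 0.509 0.05 ]
cam in tool [ 0.06887894  0.00065251 -0.13274721] [[-0.    -0.962 -0.272]
 [ 1.    -0.    -0.   ]
 [-0.    -0.272  0.962]]
```

The rows are not in the units I measure in: shifts go in shares of 50 mm and turns go in shares of 120 degrees. I convert before sending: -0.035 m is -0.7, -0.025 m is -0.5, -7.5 degrees / 120 = -0.0625.

Emit:
drive_effector(rows=[[[0, 0, 0], -0.0625, 0.085], [[0, 0, 0], -0.0625, 0.085], [[0, 0, 0], -0.0625, 0.085], [[-0.5, -0.7, 0], 0, 0.085], [[-0.5, -0.7, 0], 0, 0.085], [[-0.5, -0.7, 0], 0, 0.085], [[-0.5, -0.7, 0], 0, 0.085], [[-0.5, -0.7, 0], 0, 0.085], [[-0.5, -0.7, 0], 0, 0.085], [[-0.5, -0.7, 0], 0, 0.085]])

```text
time_s: 1.15
position: [0.3837, 0.265, 0.2423]
tool_rot: [[-1.0, -0.009, -0.0], [-0.009, 1.0, -0.0], [0.0, -0.0, -1.0]]
ft_force: [0.6, 1.2, 0.2]
grip_width: 0.0847
gripper_force: 0.0
```

Scaled: -0.035 m is -0.7, -0.02 m is -0.4.

Emit:
drive_effector(rows=[[[-0.4, -0.7, 0], 0, 0.085], [[-0.4, -0.7, 0], 0, 0.085], [[-0.4, -0.7, 0], 0, 0.085], [[-0.2, -0.4, 0], 0, 0.085], [[0, 0, 0], 0, 0.085]])

```text
time_s: 1.65
position: [0.4553, 0.1401, 0.242]
tool_rot: [[-1.0, -0.005, -0.0], [-0.005, 1.0, -0.0], [0.0, -0.0, -1.0]]
ft_force: [0.2, 0.1, -0.6]
grip_width: 0.0851
gripper_force: 0.0
```

Run:
```python
from h import *
im=look("wrist","w1");cv2.imwrite("pics/w1.png",cv2.resize(im["pixels"][:,:,::-1],(800,600),interpolation=cv2.INTER_CUBIC))
```

```text
(no output)
```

View pics/w1.png

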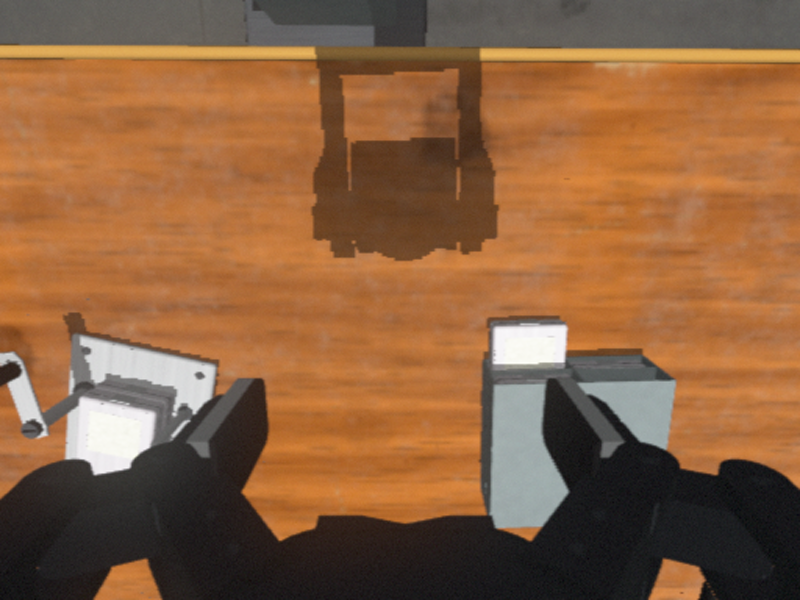

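The wrist view shows the labelled end at (527,343) in front of the rack. The board is at lower left, with its clip out at (20,395) and knob at (5,370). The hand hides whatever lies ahead of it, so I'll view the board from farther out.

Scaled: -0.035 m is -0.7, -0.027 m is -0.54.

Emit:
drive_effector(rows=[[[-0.54, -0.7, 0], 0, 0.085], [[-0.54, -0.7, 0], 0, 0.085], [[-0.54, -0.7, 0], 0, 0.085], [[-0.54, -0.7, 0], 0, 0.085], [[-0.54, -0.7, 0], 0, 0.085], [[-0.54, -0.7, 0], 0, 0.085], [[-0.54, -0.5, 0], 0, 0.085], [[0, 0, 0], 0, 0.085], [[0, 0, 0], 0, 0.085]])

```text
time_s: 2.6
position: [0.6453, -0.09, 0.2416]
tool_rot: [[-1.0, -0.01, -0.001], [-0.01, 1.0, 0.001], [0.001, 0.001, -1.0]]
ft_force: [-0.4, -0.2, 0.1]
grip_width: 0.0849
gripper_force: 0.0
```

Run:
```python
from h import *
im=look("wrist","w2");
```

Emit:
drive_effector(rows=[[[0.4, -0.6, 0], 0, 0.085], [[0.4, -0.6, 0], 0, 0.085], [[0, 0, 0], 0, 0.085], [[0, 0, 0], 0, 0.085]])

```text
time_s: 3.05
position: [0.6053, -0.1504, 0.2431]
tool_rot: [[-1.0, -0.009, 0.001], [-0.009, 1.0, 0.0], [-0.001, 0.0, -1.0]]
ft_force: [0.7, 0.8, 0.2]
grip_width: 0.085
gripper_force: 0.0
```

Run:
```python
from h import *
im2=look("wrist","w3");im=pickle.load(open("w2.pkl","rb"))
f=lambda i:i["pixels"][:,:,::-1]
cv2.imwrite("pics/w23.png",cv2.resize(np.vstack([f(im)[0:190],f(im2)[0:190]]),(800,594),interpolation=cv2.INTER_CUBIC))
```

```text
(no output)
```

View pics/w23.png

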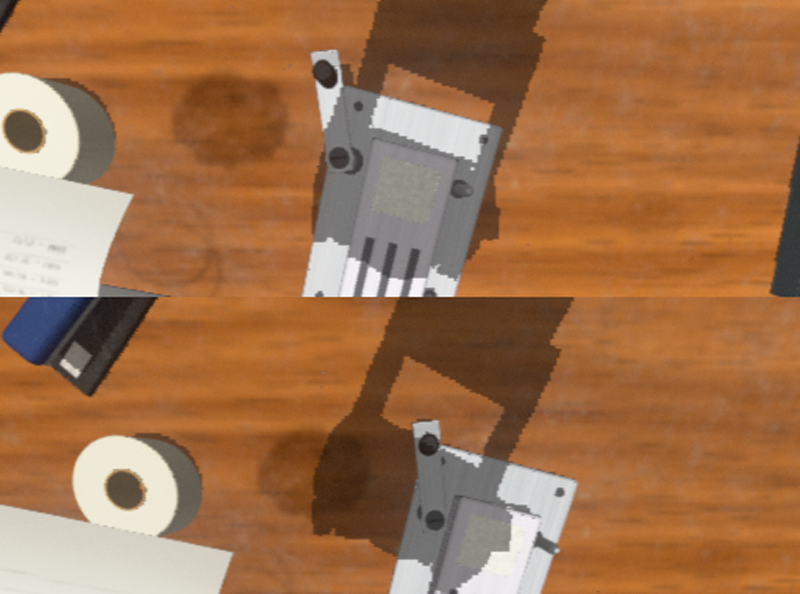

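Both strips show the board from two places:
- **Knob:** (323,73) upper, (428,444) lower.
- **Clip screw:** (339,157) and (434,520).
- **Pile's label-end corners:** (372,138), (456,160) and (456,495), (540,515).
- **Board corners:** (345,84), (502,127) and (437,446), (578,483).

Create fitb.py:
```python
from h import *
A=pickle.load(open("w2.pkl","rb"));B=pickle.load(open("w3.pkl","rb"));k=1.5625
a=lambda u,v:(A,(u/k,v/k)); b=lambda u,v:(B,(u/k,(v-297)/k))
F={"cornN":[a(345,84),b(437,446)],"cornP":[a(502,127),b(578,483)],"pivot":[a(339,157),b(434,520)],"pin":[a(467,190),b(557,549)],"pileN":[a(372,138),b(456,495)],"pileP":[a(456,160),b(540,515)],"knob":[a(323,72),b(428,443)]}
for n,o in F.items(): print(n,tri(o).round(4))
M={"cornN":(-.086,-.06,.01),"cornP":(-.086,.06,.01),"pivot":(-.044,-.046,.0695),"pin":(-.044,.038,.068),"pileN":(-.062,-.03,.046),"pileP":(-.062,.03,.046)}
def W(p,P): c,s=np.cos(p[2]),np.sin(p[2]);return np.array([p[0]+c*P[0]-s*P[1],p[1]+s*P[0]+c*P[1],P[2]])
def res(p,keys): return np.concatenate([proj(im,W(p,M[n]))[0]-uv for n in keys for im,uv in F[n]])
for keys in(["cornN","cornP","pivot","pin"],["pileN","pileP"],list(M)):
    r=least_squares(res,[.61,-.1,-.22],args=(keys,)); print(keys,r.x.round(4),np.degrees(r.x[2]).round(2),r.fun.round(1))
```

```bash
python3 fitb.py
```

Run:
```python
from h import *
f=lambda n:pickle.load(open(n,"rb"))["pixels"][:,:,::-1]
a=f("w2.pkl")[20:190,180:340];b=f("w3.pkl")[60:230,220:380]
cv2.imwrite("pics/bz.png",cv2.resize(np.hstack([a,b]),(800,425),interpolation=cv2.INTER_CUBIC))
```

```text
cornN [ 0.5219 -0.1287  0.0457]
cornP [ 0.5452 -0.0205  0.0173]
pivot [ 0.5681 -0.1308  0.0711]
pin [ 0.5867 -0.0503  0.0727]
pileN [ 0.5542 -0.1128  0.0315]
pileP [ 0.5678 -0.0545  0.0417]
knob [ 0.522  -0.1366  0.0833]
['cornN', 'cornP', 'pivot', 'pin'] [ 0.6186 -0.0954 -0.2347] -13.44 [-0.5  4.8 -6.4  0.7  1.1  4.6  0.8  2.6  0.9 -2.9  1.1 -3.5  1.8 -2.5
  0.6 -2.4]
['pileN', 'pileP'] [ 0.6215 -0.0981 -0.226 ] -12.95 [-1.7 -0.5  1.1  0.5  0.3 -0.5  0.4  0.8]
['cornN', 'cornP', 'pivot', 'pin', 'pileN', 'pileP'] [ 0.6195 -0.0964 -0.2342] -13.42 [-1.5  5.7 -7.4  1.5  0.1  5.4 -0.2  3.3 -0.2 -1.9 -0.  -2.5  0.7 -1.6
 -0.5 -1.5  0.4 -2.6  3.2 -1.5  2.4 -2.1  2.4 -0.7]
```

View pics/bz.png

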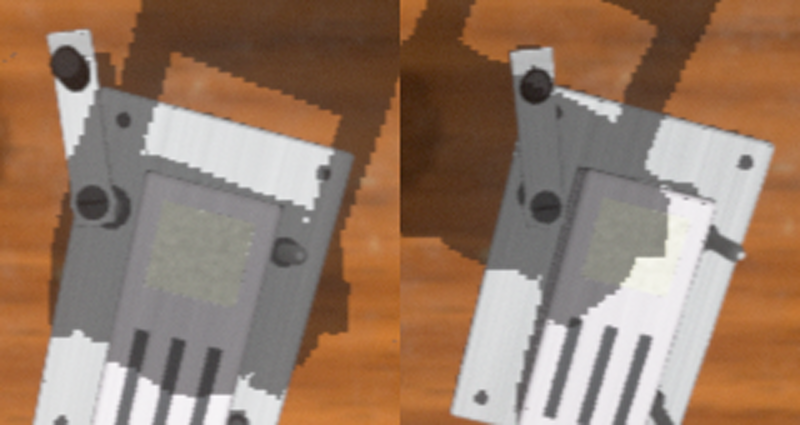

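The enlarged crop shows these points:
- **Pile corners:** left view (147,172), (278,207); right view (583,168), (716,203).
- **Plate corners:** +y near corner (352,153) and (774,147), and far -y corner (452,413) in the right view only.
- **Screw:** (93,203) and (545,207).
- **Pin top:** (298,251) and (740,254).

The near -y plate corner is hidden by the clip in the right view, so I'm dropping it there.

Create fitb.py:
```python
from h import *
A=pickle.load(open("w2.pkl","rb"));B=pickle.load(open("w3.pkl","rb"));k=2.5;h=.5
a=lambda u,v:(A,(u/k+180-.3,v/k+20-.3)); b=lambda u,v:(B,((u-400)/k+220-.3,v/k+60-.3))
F={"cornN":[a(102,88)],"cornP":[a(352,153),b(774,147)],"cornF":[b(452,413)],"pivot":[a(93,203),b(545,207)],"pin":[a(298,251),b(740,254)],"pileN":[a(147,172),b(583,168)],"pileP":[a(278,207),b(716,203)],"knob":[a(66,64),b(535,81)]}
for n,o in F.items():
    if len(o)>1: print(n,tri(o).round(4))
M={"cornN":(-.086,-.06,.01),"cornP":(-.086,.06,.01),"cornF":(.086,-.06,.01),"pivot":(-.044,-.046,.0715),"pin":(-.044,.038,.068),"pileN":(-.062,-.03,.046),"pileP":(-.062,.03,.046)}
def W(p,P): c,s=np.cos(p[2]),np.sin(p[2]);return np.array([p[0]+c*P[0]-s*P[1],p[1]+s*P[0]+c*P[1],P[2]])
def res(p,keys): return np.concatenate([proj(im,W(p,M[n]))[0]-uv for n in keys for im,uv in F[n]])
if __name__=="__main__":
  for keys in(["cornN","cornP","cornF","pivot","pin"],["pileN","pileP"],list(M)):
    r=least_squares(res,[.61,-.1,-.22],args=(keys,)); print(r.x.round(4),np.degrees(r.x[2]).round(2),r.fun.round(1))
  p=r.x; kn=tri(F["knob"]); pv=W(p,M["pivot"]); d=kn-pv; print("knob ang",np.arctan2(d[1],d[0])-p[2]-np.pi/2,np.hypot(*d[:2]))
```

```bash
python3 fitb.py
```

```text
cornP [ 0.5447 -0.0213  0.0171]
pivot [ 0.5683 -0.1309  0.0696]
pin [ 0.5859 -0.0509  0.0735]
pileN [ 0.5544 -0.1121  0.0344]
pileP [ 0.5682 -0.0566  0.0515]
knob [ 0.5211 -0.137   0.0832]
[ 0.6182 -0.0961 -0.2255] -12.92 [-1.7  3.6  0.8  4.   0.4  2.1 -0.4  4.7 -0.6 -3.5  0.1 -3.2  0.8 -1.9
  0.5 -3.2]
[ 0.6218 -0.0986 -0.2392] -13.71 [-1.8 -0.6  0.4  0.4  1.4  0.2  0.   0.2]
[ 0.6195 -0.0967 -0.2261] -12.95 [-2.1  4.8  0.2  5.2 -0.2  3.3 -0.9  5.6 -1.2 -2.1 -0.5 -1.9  0.2 -0.6
 -0.2 -1.9 -0.8 -2.8  1.4 -1.6  2.7 -2.6  1.4 -2.4]
knob ang -4.36871760003393 0.04552016217394055
```

Add to fitb.py:
```python
  for keys in(["pivot","pin"],["pileN","pileP"],["pivot","pin","pileN","pileP"]):
    r=least_squares(res,[.61,-.1,-.22],args=(keys,)); print(keys,r.x.round(4),np.degrees(r.x[2]).round(2),r.fun.round(1))
  # yaw from plate edges
  c=[onz(*F[n][0],.01) for n in("cornN","cornP","cornF")]; e=c[1]-c[0];f=c[2]-c[0];print(np.degrees(np.arctan2(-e[0],e[1])),np.hypot(*e[:2]),np.degrees(np.arctan2(f[1],f[0])),np.hypot(*f[:2]))
```

```bash
python3 fitb.py | tail -4
```

Run:
```python
from h import *
t=look("top","t1");f=t["pixels"][:,:,::-1]
a=f[140:220,260:330];b=f[145:225,150:220]
cv2.imwrite("pics/tz.png",cv2.resize(np.hstack([a,b]),(798,456),interpolation=cv2.INTER_CUBIC))
```

```text
['pileN', 'pileP'] [ 0.6218 -0.0986 -0.2392] -13.71 [-1.8 -0.6  0.4  0.4  1.4  0.2  0.   0.2]
['pivot', 'pin', 'pileN', 'pileP'] [ 0.6215 -0.0968 -0.2227] -12.76 [-1.4  0.2 -0.9  0.3 -0.1  1.4 -0.6 -0.2 -1.1 -0.6  1.   0.4  2.3 -0.7
  0.9 -0.7]
-13.002690125652958 0.11679072880690347 -13.586185118626476 0.16938405992474526
```

View pics/tz.png

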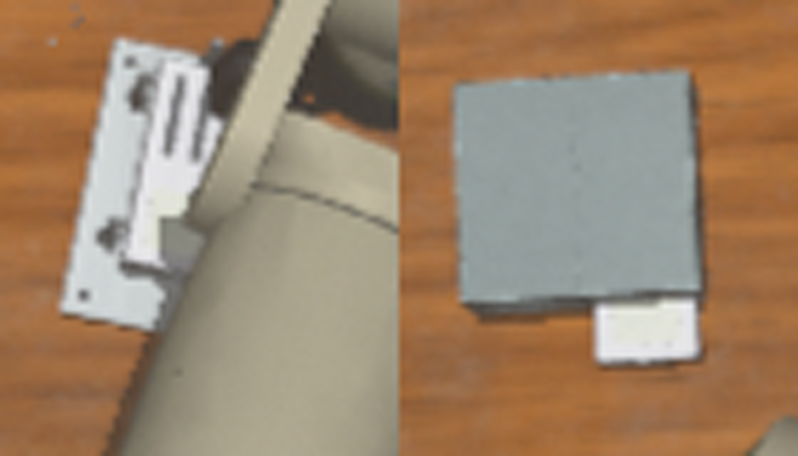

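Left crop: the arm hides half of the board. Right crop: rack top corners at (455,85), (690,72), (462,303), (702,292), and cassette end corners at (595,364), (698,361).

Run:
```python
from h import *
t=pickle.load(open("t1.pkl","rb"));g=lambda u,v,z:onz(t,((u-399)/5.7+150-.4,v/5.7+145-.4),z).round(4)
for p in[(455,85,.052),(690,72,.052),(462,303,.052),(702,292,.052),(595,364,.021),(698,361,.021)]:print(g(*p))
```

```text
[0.6612 0.3446 0.052 ]
[0.6656 0.208  0.052 ]
[0.5329 0.3403 0.052 ]
[0.5357 0.2027 0.052 ]
[0.4994 0.2686 0.021 ]
[0.4995 0.2084 0.021 ]
```

Emit:
drive_effector(rows=[[[0.16, 0.7, 0], 0, 0.085], [[0.16, 0.7, 0], 0, 0.085], [[0.16, 0.7, 0], 0, 0.085], [[0.16, 0.7, 0], 0, 0.085], [[0.16, 0.7, 0], 0, 0.085], [[0.16, 0.7, 0.3], 0, 0.085], [[0.16, 0.7, 0.3], 0, 0.085], [[0.16, 0.7, 0.3], 0, 0.085], [[0.16, 0.7, 0.3], 0, 0.085], [[0.16, 0.7, 0.3], 0, 0.085]])

```text
time_s: 4.15
position: [0.5218, 0.2005, 0.1669]
tool_rot: [[-1.0, -0.011, 0.0], [-0.011, 1.0, 0.0], [-0.0, 0.0, -1.0]]
ft_force: [-0.2, -0.3, 0.2]
grip_width: 0.085
gripper_force: 0.0
```

Emit:
drive_effector(rows=[[[0, 0.4, 0.3], 0, 0.085], [[0, 0.4, 0], 0, 0.085], [[0, 0, 0], 0, 0.085], [[0, 0, 0], 0, 0.085]])

```text
time_s: 4.55
position: [0.5221, 0.2385, 0.1524]
tool_rot: [[-1.0, -0.011, 0.0], [-0.011, 1.0, -0.0], [-0.0, -0.0, -1.0]]
ft_force: [-0.7, -0.2, 0.1]
grip_width: 0.085
gripper_force: 0.0
```

Run:
```python
from h import *
im=look("wrist","w4");cv2.imwrite("pics/w4.png",cv2.resize(im["pixels"][:,:,::-1],(800,600),interpolation=cv2.INTER_CUBIC))
```

```text
(no output)
```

View pics/w4.png

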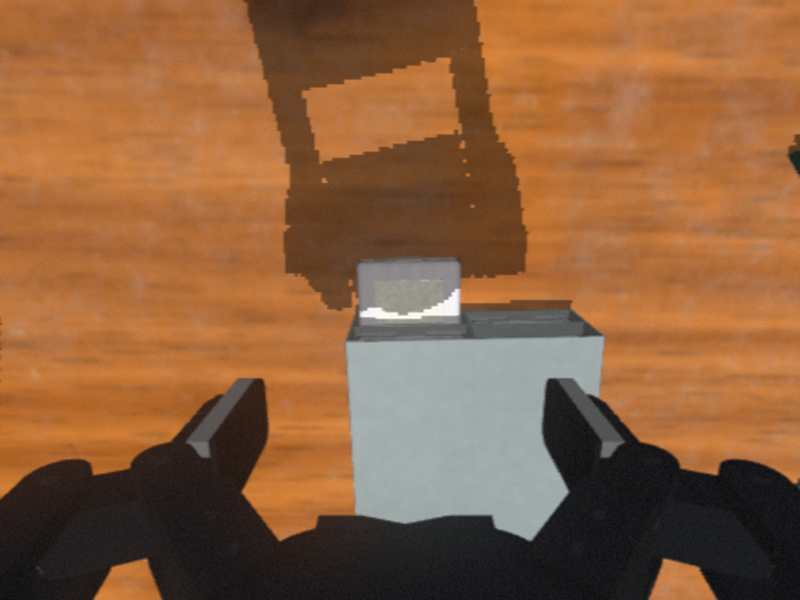

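The cassette's end corners are at (358,262) and (461,261). The rack's front top edge runs from (346,342) to (603,337).

Run:
```python
from h import *
w=pickle.load(open("w4.pkl","rb"));w1=pickle.load(open("w1.pkl","rb"));t=pickle.load(open("t1.pkl","rb"));k=1.5625
c=lambda u,v:(w,(u/k-.2,v/k-.2));d=lambda u,v:(w1,(u/k-.2,v/k-.2));T=lambda u,v:(t,((u-399)/5.7+150-.4,v/5.7+145-.4))
for p in[(358,262),(461,261)]:print(onz(*c(*p),.021).round(4))
for p in[(346,342),(603,337)]:print(onz(*c(*p),.052).round(4))
print(tri([c(358,262),T(698,361)]),tri([c(461,261),T(595,364)]),tri([c(358,262),d(489,321)]),tri([c(461,261),d(567,322)]))
print(tri([c(346,342),T(702,292)]),tri([c(603,337),T(462,303)]))
```

```text
[0.5033 0.2121 0.021 ]
[0.5021 0.2711 0.021 ]
[0.5406 0.2081 0.052 ]
[0.5363 0.3443 0.052 ]
[0.50309121 0.21021816 0.00989761] [0.49556791 0.26549293 0.05465963] [0.50583779 0.21066469 0.00461896] [0.50294963 0.27206571 0.01458888]
[0.53845844 0.20541859 0.05041856] [0.5307365  0.33731931 0.0674583 ]
```

Scaled: 0.03 m is 0.6, 0.008 m is 0.16, -1.1 degrees / 120 = -0.0092.

Emit:
drive_effector(rows=[[[0.11, 0.03, 0.6], -0.0092, 0.085], [[0, 0, 0.6], 0, 0.085], [[0, 0, 0.6], 0, 0.085], [[0, 0, 0.4], 0, 0.085], [[0, 0, 0.3], 0, 0.085], [[0, 0, 0.16], 0, 0.085], [[0, 0, 0.08], 0, 0.085], [[0, 0, 0], 0, 0.085]])

```text
time_s: 5.4
position: [0.5171, 0.239, 0.0155]
tool_rot: [[-1.0, -0.028, 0.0], [-0.028, 1.0, 0.0], [-0.0, 0.0, -1.0]]
ft_force: [-0.3, -0.7, 0.6]
grip_width: 0.0849
gripper_force: 0.0
```

Emit:
drive_effector(rows=[[[0, 0, 0], 0, 0.05], [[0, 0, 0], 0, 0.05], [[0, 0, 0], 0, 0.05], [[0, 0, 0], 0, 0.05], [[0, 0, 0], 0, 0.05], [[0, 0, 0], 0, 0.05], [[0, 0, 0], 0, 0.05], [[0, 0, 0], 0, 0.05]], force=30)

```text
time_s: 6.2
position: [0.5173, 0.2394, 0.0163]
tool_rot: [[-1.0, -0.028, 0.002], [-0.028, 1.0, 0.0], [-0.002, 0.0, -1.0]]
ft_force: [-2.2, -0.7, 5.8]
grip_width: 0.0586
gripper_force: 35.1
```

Scaled: 0.015 m is 0.3, -0.0015 m is -0.03.

Emit:
drive_effector(rows=[[[0.1, 0, -0.03], 0, 0.05], [[0.2, 0, 0], 0, 0.05], [[0.3, 0, 0], 0, 0.05], [[0.3, 0, 0], 0, 0.05], [[0.3, 0, 0], 0, 0.05], [[0.3, 0, 0], 0, 0.05], [[0.3, 0, 0], 0, 0.05], [[0.3, 0, 0], 0, 0.05], [[0.2, 0, 0], 0, 0.05], [[0, 0, 0], 0, 0.05]], force=35)

```text
time_s: 7.2
position: [0.4001, 0.2359, 0.0167]
tool_rot: [[-1.0, -0.029, -0.002], [-0.029, 1.0, -0.001], [0.002, -0.0, -1.0]]
ft_force: [0.1, -0.9, -2.8]
grip_width: 0.0594
gripper_force: 38.2
```

Run:
```python
from h import *
t=look("top","t2");s=look("scene","s2")
f=t["pixels"][:,:,::-1][140:260,130:250];g=s["pixels"][:,:,::-1][130:210,190:270]
cv2.imwrite("pics/p2.png",np.hstack([cv2.resize(f,(400,400),interpolation=3),cv2.resize(g,(400,400),interpolation=3)]))
```

```text
(no output)
```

View pics/p2.png

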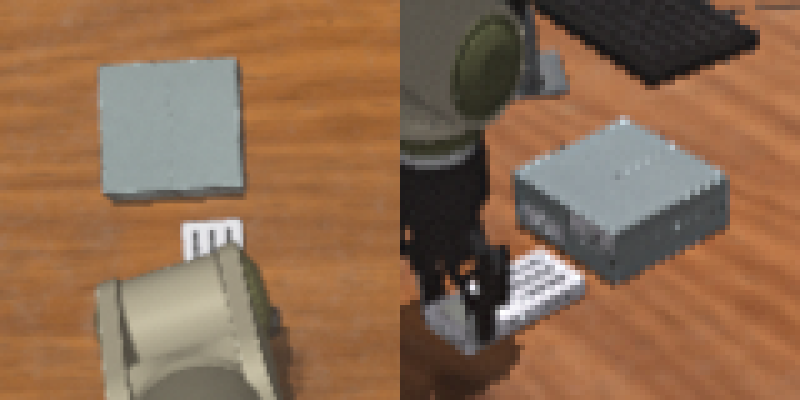

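The cassette is out: its slotted end shows at (212,222) in the top crop, about 25 px clear of the rack's front. Next I'll lower it the last 3 mm and let go.

Scaled: 0.0015 m is 0.03, 0.001 m is 0.02.

Emit:
drive_effector(rows=[[[0, 0, 0.03], 0, 0.05], [[0, 0, 0.02], 0, 0.05], [[0, 0, 0.014], 0, 0.05], [[0, 0, 0], 0, 0.05]], force=25)

```text
time_s: 7.7
position: [0.4023, 0.236, 0.0136]
tool_rot: [[-1.0, -0.028, 0.001], [-0.028, 1.0, 0.0], [-0.001, 0.0, -1.0]]
ft_force: [1.3, 0.3, -1.5]
grip_width: 0.059
gripper_force: 38.3
```

Scaled: 0.0007 m is 0.014.

Emit:
drive_effector(rows=[[[0, 0, 0.014], 0, 0.05], [[0, 0, 0], 0, 0.05]])

```text
time_s: 7.9
position: [0.4023, 0.236, 0.0135]
tool_rot: [[-1.0, -0.028, 0.001], [-0.028, 1.0, 0.0], [-0.001, 0.0, -1.0]]
ft_force: [-1.8, -1.7, 6.2]
grip_width: 0.059
gripper_force: 39.1
```

Emit:
drive_effector(rows=[[[0, 0, 0], 0, 0.085], [[0, 0, 0], 0, 0.085], [[0, 0, 0], 0, 0.085], [[0, 0, 0], 0, 0.085], [[0, 0, -0.3], 0, 0.085], [[0, 0, -0.6], 0, 0.085], [[0, 0, -1], 0, 0.085], [[0, 0, -0.8], 0, 0.085], [[-1, 0, 0], 0, 0.085], [[-1, 0, 0], 0, 0.085]])

```text
time_s: 8.9
position: [0.503, 0.2392, 0.1502]
tool_rot: [[-1.0, -0.029, 0.004], [-0.029, 1.0, 0.001], [-0.004, 0.001, -1.0]]
ft_force: [0.8, 0.8, 0.5]
grip_width: 0.0849
gripper_force: 0.0
```

Scaled: -0.02 m is -0.4.

Emit:
drive_effector(rows=[[[-0.4, 0, 0], 0, 0.085], [[0, 0, 0], 0, 0.085], [[0, 0, 0], 0, 0.085]])

```text
time_s: 9.2
position: [0.5211, 0.2393, 0.1473]
tool_rot: [[-1.0, -0.028, -0.002], [-0.028, 1.0, -0.0], [0.002, -0.0, -1.0]]
ft_force: [0.2, -0.0, 0.4]
grip_width: 0.0847
gripper_force: 0.0
```

Run:
```python
from h import *
im=look("wrist","w5");cv2.imwrite("pics/w5.png",cv2.resize(im["pixels"][:,:,::-1],(800,600),interpolation=cv2.INTER_CUBIC))
```

```text
(no output)
```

View pics/w5.png

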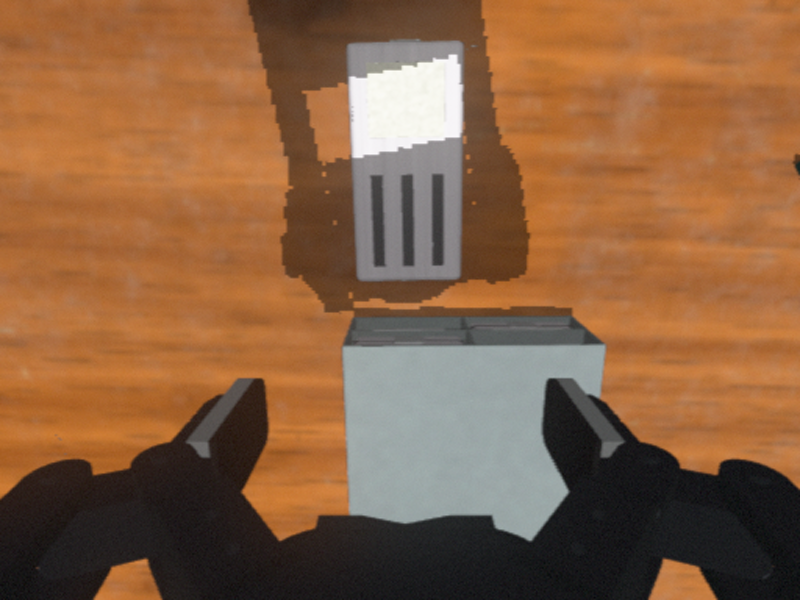

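The cassette lies free on the desk, with top corners at (347,43), (463,41), (462,279) and (356,280).

Create q.py:
```python
from h import *
def pose(im,uv,z): # corners -x-y, -x+y, +x+y, +x-y
    M=np.array([(-.062,-.03),(-.062,.03),(.062,.03),(.062,-.03)])
    def r(p):
        c,s=np.cos(p[2]),np.sin(p[2]);P=np.c_[p[0]+c*M[:,0]-s*M[:,1],p[1]+s*M[:,0]+c*M[:,1],np.full(4,p[3])]
        return (proj(im,P)-uv).ravel()
    for f in (lambda p:r([*p,z]),lambda p:r(p)):
        s=least_squares(f,[.5,.1,0] if f is not None and len(best)==0 else [*best,z]); best[:]=s.x[:3]; print(s.x.round(4),np.degrees(s.x[2]).round(2),s.fun.round(1))
best=[]
if __name__=="__main__":
    w=pickle.load(open("w5.pkl","rb"));k=1.5625
    pose(w,np.array([(347,43),(463,41),(462,279),(356,280)])/k-.2,.018)
```

```bash
python3 q.py
```

```text
[0.4506 0.2391 0.0453] 2.59 [-0.9 -0.6  1.1 -0.9 -0.6  0.8  0.5  1.3]
[0.4503 0.2391 0.0452 0.015 ] 2.59 [-0.5  0.1  0.6 -0.1 -1.  -0.2  0.8  0.3]
```

Scaled: 0.036 m is 0.72, 0.035 m is 0.7, -0.6 degrees / 120 = -0.005.

Emit:
drive_effector(rows=[[[0.7, 0.016, 0], 0, 0.085], [[0.72, 0.016, 0], -0.005, 0.085], [[0, 0, 0.6], 0, 0.085], [[0, 0, 0.6], 0, 0.085], [[0, 0, 0.6], 0, 0.085], [[0, 0, 0.4], 0, 0.085], [[0, 0, 0.3], 0, 0.085], [[0, 0, 0.16], 0, 0.085], [[0, 0, 0], 0, 0.085]])

```text
time_s: 10.15
position: [0.4498, 0.2389, 0.0146]
tool_rot: [[-0.999, -0.039, -0.002], [-0.039, 0.999, -0.0], [0.002, -0.0, -1.0]]
ft_force: [-0.3, 0.1, 0.4]
grip_width: 0.0848
gripper_force: 0.0
```

Emit:
drive_effector(rows=[[[0, 0, 0], 0, 0.05], [[0, 0, 0], 0, 0.05], [[0, 0, 0], 0, 0.05], [[0, 0, 0], 0, 0.05], [[0, 0, 0], 0, 0.05], [[0, 0, 0], 0, 0.05], [[0, 0, 0], 0, 0.05], [[0, 0, 0], 0, 0.05]], force=35)

```text
time_s: 10.95
position: [0.4511, 0.2391, 0.0161]
tool_rot: [[-0.999, -0.039, 0.002], [-0.039, 0.999, 0.0], [-0.002, 0.0, -1.0]]
ft_force: [-2.4, -0.1, 5.4]
grip_width: 0.0588
gripper_force: 37.5
```

Create edge.py:
```python
from h import *
from scipy.ndimage import map_coordinates,gaussian_filter
from itertools import product
E0={"e":((-.062,-.03),(-.062,.03)),"n":((-.06,-.03),(.06,-.03)),"p":((-.06,.03),(.06,.03)),"f":((.062,-.03),(.062,.03))}
def score(g,im,p,z,edges):
    c,s=np.cos(p[2]),np.sin(p[2]);tot=[]
    for e,(t0,t1) in edges.items():
        a,b=map(np.array,E0[e]);t=np.linspace(t0,t1,60)[:,None];q=a+(b-a)*t
        P=np.c_[p[0]+c*q[:,0]-s*q[:,1],p[1]+s*q[:,0]+c*q[:,1],np.full(60,z)];uv=proj(im,P)
        d=uv[-1]-uv[0];n=np.array([-d[1],d[0]])/np.hypot(*d)
        v=map_coordinates(g,[uv[:,1],uv[:,0]],order=1); 
        hi=map_coordinates(g,[(uv+n)[:,1],(uv+n)[:,0]],order=1);lo=map_coordinates(g,[(uv-n)[:,1],(uv-n)[:,0]],order=1)
        tot.append(np.minimum(np.abs(hi-lo),25).mean())
    return np.mean(tot)
def fit(views,p0,z,r=.005,ry=2.):
    G=[(gaussian_filter(im["pixels"].astype(float).mean(2),.6),im,e) for im,e in views]
    best=None
    for st in(.001,.00025):
        o=np.arange(-r,r+1e-9,st);oy=np.radians(np.linspace(-ry,ry,9))
        best=max(((sum(score(g,im,p,z,e) for g,im,e in G),p) for p in((p0[0]+a,p0[1]+b,p0[2]+y) for a,b,y in product(o,o,oy))),key=lambda t:t[0])
        p0=best[1];r/=4;ry/=4
    return round(best[0],1),np.round(best[1],4),np.degrees(best[1][2]).round(2)
```

Run:
```python
from edge import *
L=lambda n:pickle.load(open(n+".pkl","rb"))
al={"e":(0,1),"n":(0,1),"p":(0,1),"f":(0,1)}
print("cass w5",fit([(L("w5"),al)],(.4506,.2391,.045),.018))
p=(.6215,-.0975,-.23)
v={"e":(0,1),"n":(0,.6),"p":(0,.25)}
print("w2",fit([(L("w2"),v)],p,.046)); print("w3",fit([(L("w3"),{"e":(0,1),"n":(0,.8),"p":(0,.5)})],p,.046))
t=L("p0")["top"];print("top",fit([(t,al)],p,.046))
```

```text
cass w5 (np.float64(24.1), array([0.4504, 0.2388, 0.0494]), np.float64(2.83))
w2 (np.float64(15.5), array([ 0.6163, -0.0995, -0.2693]), np.float64(-15.43))
w3 (np.float64(17.7), array([ 0.6215, -0.1   , -0.2475]), np.float64(-14.18))
top (np.float64(21.7), array([ 0.6225, -0.0952, -0.1864]), np.float64(-10.68))
```

Scaled: -0.03 m is -0.6, -0.025 m is -0.5.

Emit:
drive_effector(rows=[[[0, 0, -0.08], 0, 0.05], [[0, 0, -0.3], 0, 0.05], [[0, 0, -0.5], 0, 0.05], [[0, 0, -0.6], 0, 0.05], [[0, 0, -0.6], 0, 0.05], [[0, 0, -0.6], 0, 0.05], [[0, 0, 0], 0, 0.05]], force=40)

```text
time_s: 11.65
position: [0.4522, 0.2394, 0.1528]
tool_rot: [[-0.999, -0.039, 0.007], [-0.039, 0.999, 0.002], [-0.007, 0.002, -1.0]]
ft_force: [0.1, 0.4, -3.1]
grip_width: 0.0585
gripper_force: 44.3
```

Scaled: -0.03 m is -0.6, -0.022 m is -0.44.

Emit:
drive_effector(rows=[[[-0.1, -0.22, 0], 0, 0.05], [[-0.2, -0.44, 0], 0, 0.05], [[-0.27, -0.6, 0], 0, 0.05], [[-0.27, -0.6, 0], 0, 0.05], [[-0.27, -0.6, 0], 0, 0.05], [[-0.27, -0.6, 0], 0, 0.05], [[-0.27, -0.6, 0], 0, 0.05], [[-0.27, -0.6, 0], 0, 0.05], [[-0.27, -0.6, 0], 0, 0.05], [[-0.27, -0.6, 0], 0, 0.05]], force=40)

```text
time_s: 12.65
position: [0.5839, -0.0312, 0.147]
tool_rot: [[-0.999, -0.038, -0.003], [-0.038, 0.999, 0.001], [0.003, 0.001, -1.0]]
ft_force: [0.6, -0.1, -2.3]
grip_width: 0.059
gripper_force: 44.2
```

Emit:
drive_effector(rows=[[[-0.27, -0.6, 0], 0, 0.05], [[-0.2, -0.44, 0], 0.025, 0.05], [[-0.09, -0.2, 0], 0.0333, 0.05], [[0, 0, 0], 0.0333, 0.05], [[0, 0, 0], 0.025, 0.05], [[0, 0, 0], 0.0117, 0.05], [[0, 0, 0], 0, 0.05], [[0, 0, 0], 0, 0.05]])

```text
time_s: 13.45
position: [0.6139, -0.0904, 0.1482]
tool_rot: [[-0.974, 0.227, -0.001], [0.227, 0.974, 0.0], [0.001, 0.0, -1.0]]
ft_force: [-0.3, 0.1, -2.2]
grip_width: 0.0588
gripper_force: 44.2
```

Run:
```python
from edge import *
L=lambda n:pickle.load(open(n+".pkl","rb"))
al={"e":(0,1),"n":(0,1),"p":(0,1),"f":(0,1)}
t=L("p0")["top"]
p=(.6215,-.0980,-.232)
for ry in(.01,1):print(fit([(L("w2"),{"e":(0,1),"n":(0,.6),"p":(0,.25)}),(L("w3"),{"e":(0,1),"n":(0,.8),"p":(0,.5)})],p,.046,ry=ry),fit([(t,al)],p,.046,ry=ry))
look("wrist","w6");look("top","t6")
```

```text
(np.float64(29.0), array([ 0.6225, -0.0965, -0.2319]), np.float64(-13.29)) (np.float64(21.4), array([ 0.6198, -0.1   , -0.2318]), np.float64(-13.28))
(np.float64(29.9), array([ 0.6218, -0.1   , -0.2505]), np.float64(-14.36)) (np.float64(21.5), array([ 0.6223, -0.0948, -0.2102]), np.float64(-12.04))
```

Scaled: 0.02 m is 0.4, -0.0092 m is -0.184, 0.2 degrees / 120 = 0.0017.

Emit:
drive_effector(rows=[[[-0.184, -0.118, 0], 0.0017, 0.05], [[0, 0, 0.4], 0, 0.05], [[0, 0, 0.4], 0, 0.05], [[0, 0, 0.24], 0, 0.05], [[0, 0, 0.08], 0, 0.05], [[0, 0, 0], 0, 0.05], [[0, 0, 0], 0, 0.05]])

```text
time_s: 14.25
position: [0.6222, -0.0983, 0.0938]
tool_rot: [[-0.973, 0.232, 0.001], [0.232, 0.973, -0.001], [-0.002, -0.0, -1.0]]
ft_force: [0.8, -0.4, -2.3]
grip_width: 0.0589
gripper_force: 44.2
```

Run:
```python
from edge import *
w=look("wrist","w7");s=look("scene","s7")
from rig import env, vision, workorder
p=env.observe()["position"]
# predicted overlay points marked
M=lambda z,c,e:np.array([[c[0]+np.cos(c[2])*a-np.sin(c[2])*b,c[1]+np.sin(c[2])*a+np.cos(c[2])*b,z] for a,b in e])
c=(.6215,-.0982,-.232)
pts=np.vstack([M(.046,c,[(-.062,-.03),(-.062,.03)]),M(.068,c,[(-.044,.038)])])
print(proj(w,pts),proj(s,pts))
f=w["pixels"][:,:,::-1][40:240,150:350];g=s["pixels"][:,:,::-1][150:250,260:360]
cv2.imwrite("pics/p7.png",np.hstack([cv2.resize(f,(400,400),interpolation=3),cv2.resize(g,(400,400),interpolation=3)]))
```

```text
[[206.25332608 120.69268396]
 [308.48590173 120.47546731]
 [328.6399753  156.69973784]] [[289.75775543 212.66339743]
 [281.22027899 203.71871132]
 [284.4123415  196.44772688]]
```

View pics/p7.png

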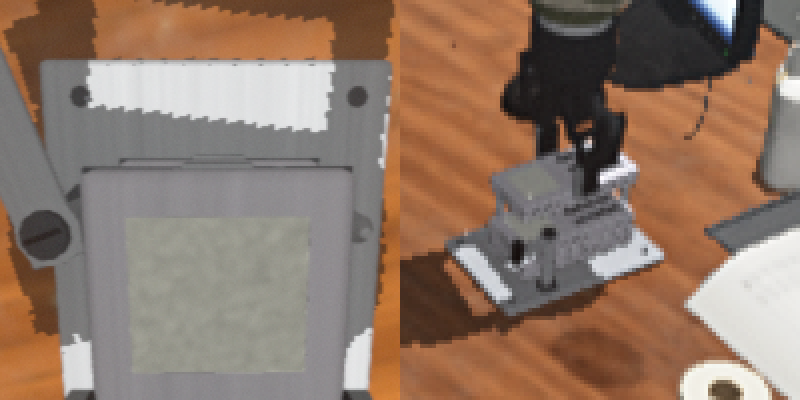

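The held cassette's end edge runs (82,170)-(352,169) in the wrist crop. Below it the pile's end shows at about (120,160)-(320,160). The plate edge (42,62)-(390,62) is parallel to both, and everything is centred within about 1 mm. I'll check the x direction in numbers.

Run:
```python
from edge import *
w=pickle.load(open("w7.pkl","rb"));s=pickle.load(open("s7.pkl","rb"))
c,sn=np.cos(-.232),np.sin(-.232);R=np.array([[c,-sn],[sn,c]])
def loc(u,v,z): return (R.T@(onz(w,(u/2+150-.25,v/2+40-.25),z)[:2]-[.6222,-.0983])).round(4)
print("held",loc(82,170,.0958),loc(352,169,.0958))
print("pile",loc(120,160,.046),loc(320,160,.046))
print("plate",loc(42,62,.01),loc(390,62,.01),"pivot",loc(45,235,.0715),"pin",loc(362,232,.068))
g=w["pixels"].astype(float).mean(2); print(g[112:130,225:275].mean(1).round(0), g[112:130,212:224].mean(1).round(0))
```

```text
held [-0.0627 -0.0282] [-0.0628  0.0293]
pile [-0.0632 -0.028 ] [-0.0631  0.0307]
plate [-0.0942 -0.0585] [-0.094   0.0588] pivot [-0.0451 -0.0443] pin [-0.0452  0.039 ]
[125. 126. 125. 126. 124. 118. 123. 107. 114. 112. 125. 117. 111. 121.
 131. 136. 137. 138.] [123. 122. 123. 124. 123. 123. 120.  95. 113. 131. 132. 103. 101. 118.
 129. 135. 138. 138.]
```

The rows are not in the units I measure in: shifts go in shares of 50 mm and turns go in shares of 120 degrees. I convert before sending: 0.01 m is 0.2, 0.0006 m is 0.012.

Emit:
drive_effector(rows=[[[0.008, 0.012, 0.1], 0, 0.05], [[0, 0, 0.2], 0, 0.05], [[0, 0, 0.16], 0, 0.05], [[0, 0, 0.08], 0, 0.05], [[0, 0, 0.02], 0, 0.05], [[0, 0, 0], 0, 0.05]])

```text
time_s: 14.95
position: [0.6215, -0.0974, 0.0647]
tool_rot: [[-0.973, 0.232, -0.0], [0.232, 0.973, 0.0], [0.0, 0.0, -1.0]]
ft_force: [-0.2, -0.9, -3.0]
grip_width: 0.0588
gripper_force: 44.2
```

Emit:
drive_effector(rows=[[[0, 0, 0.024], 0, 0.05], [[0, 0, 0.02], 0, 0.05], [[0, 0, 0], 0, 0.05]])

```text
time_s: 15.25
position: [0.6215, -0.0974, 0.0627]
tool_rot: [[-0.973, 0.232, 0.0], [0.232, 0.973, -0.0], [-0.0, -0.0, -1.0]]
ft_force: [0.4, 0.3, -3.3]
grip_width: 0.0586
gripper_force: 44.2
```

Emit:
drive_effector(rows=[[[0, 0, 0.02], 0, 0.05], [[0, 0, 0], 0, 0.05]])

```text
time_s: 15.45
position: [0.6216, -0.0974, 0.0622]
tool_rot: [[-0.973, 0.232, 0.001], [0.232, 0.973, -0.0], [-0.001, -0.0, -1.0]]
ft_force: [-2.2, 0.6, 2.7]
grip_width: 0.0585
gripper_force: 44.7
```

Emit:
drive_effector(rows=[[[0, 0, 0], 0, 0.05], [[0, 0, 0], 0, 0.05]], force=20)

```text
time_s: 15.65
position: [0.6216, -0.0974, 0.0622]
tool_rot: [[-0.973, 0.232, 0.001], [0.232, 0.973, -0.0], [-0.001, -0.0, -1.0]]
ft_force: [-2.8, 0.8, 4.1]
grip_width: 0.0588
gripper_force: 45.0
```

Emit:
drive_effector(rows=[[[0, 0, 0], 0, 0.07], [[0, 0, 0], 0, 0.075], [[0, 0, 0], 0, 0.08], [[0, 0, 0], 0, 0.08]])

```text
time_s: 16.05
position: [0.6215, -0.0974, 0.0616]
tool_rot: [[-0.973, 0.232, -0.0], [0.232, 0.973, -0.0], [0.0, -0.0, -1.0]]
ft_force: [0.2, -0.1, 0.1]
grip_width: 0.0799
gripper_force: 0.0
```

Emit:
drive_effector(rows=[[[0, 0, -0.2], 0, 0.08], [[0, 0, -0.4], 0, 0.08], [[0, 0, -0.8], 0, 0.08], [[0, 0, -0.8], 0, 0.08], [[0, 0, -0.6], 0, 0.08], [[0, 0, 0], 0, 0.08], [[0, 0, 0], 0, 0.08]])

```text
time_s: 16.75
position: [0.6214, -0.0973, 0.2024]
tool_rot: [[-0.973, 0.232, 0.001], [0.232, 0.973, -0.0], [-0.001, -0.0, -1.0]]
ft_force: [-0.5, -0.6, 0.1]
grip_width: 0.0799
gripper_force: 0.0
```

Run:
```python
from edge import *
w=look("wrist","w8");s=look("scene","s8");L=lambda n:pickle.load(open(n+".pkl","rb"))
print(fit([(w,{"e":(0,1),"n":(0,.4),"p":(0,.4)})],(.6215,-.0974,-.232),.064))
```

```text
(np.float64(15.5), array([ 0.6215, -0.0979, -0.2276]), np.float64(-13.04))
```

Scaled: 0.0306 m is 0.612, 0.03 m is 0.6, -7.4 degrees / 120 = -0.0617.

```bash
python3 -c "
from rig import env, vision, workorder;print(env.observe()['q'])"
```

```text
[-1.96706287e+01  3.15040066e+01  6.48053561e+01 -4.12500344e-04
  8.38222656e+01 -9.62788312e+01]
```

Emit:
drive_effector(rows=[[[0.3, -0.2, 0], 0, 0.04], [[0.58, -0.412, 0], -0.0417, 0.04], [[0.612, -0.36, 0], -0.0617, 0.04], [[0.372, -0.076, 0], -0.0583, 0.04], [[0, 0, 0.6], 0, 0.035], [[0, 0, 0.6], 0, 0.035], [[0, 0, 0], 0, 0.035], [[0, 0, 0], 0, 0.035]])

```text
time_s: 17.65
position: [0.52, -0.1337, 0.1416]
tool_rot: [[-0.995, -0.105, -0.001], [-0.105, 0.995, 0.001], [0.001, 0.001, -1.0]]
ft_force: [0.3, -0.7, -0.8]
grip_width: 0.035
gripper_force: 0.0
```

Scaled: 0.02 m is 0.4, -0.0037 m is -0.074.

Emit:
drive_effector(rows=[[[-0.038, -0.074, 0.4], 0, 0.035], [[0, 0, 0.4], 0, 0.035], [[0, 0, 0.232], 0, 0.035], [[0, 0, 0], 0, 0.035], [[0, 0, 0.06], 0, 0.035], [[0, 0, 0.05], 0, 0.035], [[0, 0, 0], 0, 0.019], [[0, 0, 0], 0, 0.019], [[0, 0, 0], 0, 0.019], [[0, 0, 0], 0, 0.019]])

```text
time_s: 18.65
position: [0.5224, -0.1373, 0.0848]
tool_rot: [[-0.994, -0.105, 0.0], [-0.105, 0.994, -0.0], [-0.0, -0.0, -1.0]]
ft_force: [-0.2, 0.1, 0.2]
grip_width: 0.0191
gripper_force: 0.0
```

Run:
```python
from h import *
w=look("wrist","w9")["pixels"].astype(float).mean(2)
s=w[250:345:4,200:330:4]; print("\n".join("".join(" .:-=+*#%@"[int(v/25.6)] for v in r) for r in s))
```

```text
+++:::===.:*-.....+@.:==-::-@@@@@
++:::-==-.:@::.:..=@.:===:::++*%@
++...-==:.:@:::.:.=@..===:::=+*+*
+=...===::-@=:::::+@..===:..:+**+
=..:..:+::-@*::::-+@::+=.:::::==+
.:.::.:=::=@+++++++@::+:.:.::..==
..::::::::#@*+***++*:::.::::.::=+
...:::::::%@*****+*+:::::.:.....:
...:.:::::@@@@@@@**=::..:........
..::::::::@@@@@@@@@=::..::..:....
...:::::::@@@@@@@@@+-::::.:......
...:::::::@@@@@@@@@*-:::.........
...:::::::@@@@@@@@@+-:::.........
...::::::-@@@@@@@@@=+::::........
...:::::-+@@@@@%*@@++::..........
....::::=%@@@%::--@++::..........
.:.:::::@@@@@-+++-%#=++..........
....:.::@@@@@==+==%*=*%..........
...:::::@@@@@-----@=+@@..........
......::@@@@@*=++=#=*@%..........
.....:::=%@@@@=+=+==%*-..........
.....::::::::=-*-:::::...........
.......:.::::::::::.:............
........:::::::..................
```

The knob (dark blob) sits between the pads. I'll swing the clip in 6° steps about the pivot.

Scaled: 0.0048 m is 0.096, -0.00025 m is -0.005, 6 degrees / 120 = 0.05.

Emit:
drive_effector(rows=[[[-0.005, 0.096, 0], 0.05, 0.019], [[-0.005, 0.096, 0], 0.05, 0.019], [[-0.005, 0.096, 0], 0.05, 0.019], [[-0.005, 0.096, 0], 0.05, 0.019], [[-0.005, 0.096, 0], 0.05, 0.019], [[-0.005, 0.096, 0], 0.05, 0.019], [[-0.005, 0.096, 0], 0.05, 0.019], [[-0.005, 0.096, 0], 0.05, 0.019], [[-0.005, 0.096, 0], 0.05, 0.019], [[0, 0, 0], 0, 0.019]])

```text
time_s: 19.7
position: [0.5373, -0.098, 0.0846]
tool_rot: [[-0.669, 0.743, -0.0], [0.743, 0.669, 0.0], [0.0, -0.0, -1.0]]
ft_force: [0.0, 0.7, 0.3]
grip_width: 0.0191
gripper_force: 0.0
```

Run:
```python
from rig import env, vision, workorder;import numpy as np
p=env.observe();d=p["position"][:2]-[.5681,-.1321];R=p["tool_rot"];print(np.hypot(*d),np.degrees(np.arctan2(d[1],d[0])),np.degrees(np.arctan2(R[1,0],R[0,0])),p["ft_force"],R.T@np.array([*(np.array([.5681,-.1321])-p["position"][:2]),0]))
```

```text
0.04592208148131073 132.07253509983897 131.9894383118523 [0.02566673 0.6777834  0.25636906] [-4.59220328e-02  6.66009346e-05 -6.03304392e-06]
```

Scaled: 0.0048 m is 0.096, 0.001 m is 0.02, 6 degrees / 120 = 0.05.

Emit:
drive_effector(rows=[[[-0.005, 0.096, 0], 0.05, 0.019], [[-0.005, 0.096, 0], 0.05, 0.019], [[-0.005, 0.096, 0], 0.05, 0.019], [[-0.005, 0.096, 0], 0.05, 0.019], [[-0.005, 0.096, 0], 0.05, 0.019], [[-0.005, 0.096, 0], 0.05, 0.019], [[-0.005, 0.096, 0], 0.05, 0.019], [[-0.005, 0.096, 0], 0.05, 0.019], [[-0.005, 0.096, 0], 0.05, 0.019], [[0, 0.02, 0], 0.0083, 0.019]])

```text
time_s: 20.7
position: [0.5785, -0.0877, 0.0845]
tool_rot: [[0.224, 0.975, -0.0], [0.975, -0.224, 0.0], [0.0, -0.0, -1.0]]
ft_force: [-0.7, 1.0, 0.2]
grip_width: 0.0189
gripper_force: 0.7
```

Emit:
drive_effector(rows=[[[0, 0.03, 0], 0, 0.019], [[0, 0.02, 0], 0, 0.019], [[0, 0.02, 0], 0, 0.019], [[0, 0, 0], 0, 0.019]])

```text
time_s: 21.1
position: [0.5818, -0.0885, 0.0846]
tool_rot: [[0.224, 0.975, -0.0], [0.975, -0.224, 0.0], [0.0, -0.0, -1.0]]
ft_force: [-1.4, 1.4, 0.3]
grip_width: 0.0188
gripper_force: 0.6
```

Scaled: 0.001 m is 0.02.

Emit:
drive_effector(rows=[[[0, 0.02, 0], 0, 0.019], [[0, 0, 0], 0, 0.019]])

```text
time_s: 21.3
position: [0.5821, -0.0885, 0.0844]
tool_rot: [[0.224, 0.975, -0.002], [0.975, -0.224, 0.001], [0.0, -0.002, -1.0]]
ft_force: [-5.0, 2.5, 1.3]
grip_width: 0.0189
gripper_force: 2.5
```

Emit:
drive_effector(rows=[[[0, 0.02, 0], 0, 0.019], [[0, 0, 0], 0, 0.019]])

```text
time_s: 21.5
position: [0.5823, -0.0885, 0.0843]
tool_rot: [[0.224, 0.975, -0.004], [0.975, -0.224, 0.001], [0.0, -0.004, -1.0]]
ft_force: [-7.4, 3.0, 3.0]
grip_width: 0.019
gripper_force: 4.2
```

At the stop: the force is rising and the pose no longer advances. I'll centre the fingers round the knob, rise and check.

Scaled: -0.04 m is -0.8, -0.03 m is -0.6.

Emit:
drive_effector(rows=[[[0, -0.06, 0], 0, 0.019], [[0, -0.04, 0], 0, 0.019], [[0, 0, 0], 0, 0.024], [[0, 0, -0.2], 0, 0.024], [[0, 0, -0.6], 0, 0.024], [[0, 0, -0.8], 0, 0.024], [[0, 0, -0.8], 0, 0.024], [[0.6, 0, 0], 0, 0.024], [[0, 0, 0], 0, 0.024], [[0, 0, 0], 0, 0.024]])

```text
time_s: 22.5
position: [0.5857, -0.0584, 0.205]
tool_rot: [[0.224, 0.975, 0.0], [0.975, -0.224, -0.0], [-0.0, 0.0, -1.0]]
ft_force: [-0.2, -0.8, -0.1]
grip_width: 0.0239
gripper_force: 0.0
```

Run:
```python
from edge import *
w=look("wrist","w10");s=look("scene","s10");t=look("top","t10")
c=(.6215,-.0974,-.232);cs,sn=np.cos(c[2]),np.sin(c[2])
W=lambda a,b,z:[c[0]+cs*a-sn*b,c[1]+sn*a+cs*b,z]
kn=W(-.044,0,.0885)
for im,n in((w,"wrist"),(s,"scene"),(t,"top")):
    u,v=proj(im,kn)[0];print(n,u.round(),v.round())
    g=im["pixels"].astype(float).mean(2);u,v=int(round(u)),int(round(v));h,st=(40,3) if n=="wrist" else (16,1)
    r=g[max(0,v-h):v+h:st,max(0,u-h):u+h:st];print("\n".join("".join(" .:-=+*#%@"[int(x/25.6)] for x in q) for q in r))
```

```text
wrist 258.0 226.0
=======-+++++++++++++++++++
=+====++++++++*+***********
+=+++++++******************
=======+++++++++++++*******
=+==+=+++******************
+=+====+++*****************
===+++++++++==+++#@@%@@#@**
========+++=====+@@@@@@@@@@
+++++++++++=====*@@@@@@@@@@
===+=++++**+-::=%@@@@@@@@@@
======+++++=::::%@@@@@@@@@@
====+==++++=::::%@@@@@@@@@@
========+++=::::%@@@@@@@@@@
=+=++=+=+++=::::%@@@@@@@@@@
+++++++=++++:::+%@@@@@@@@@@
==---:==+++++=*@@@@@@@++++#
==---.==++++++#@@@@@@@:-===
=---:.==++*+++%@%@@@@@::===
----:.=++++*+%%@%@@@@@::===
----..#%**+++++@%%%%%%::==-
----..#%%%%++++%%%%%%%::--=
----..=++++++++@*+++++:::=-
---:..-++++++++@*++==+:::-=
---...-+++=++=+%*+====:::--
---...-+++++:::*#++===:::--
---...-++++=-===%=====:::--
==-...-++==#-:-=*=====::::=
scene 290.0 197.0
================================
=====================-==========
==============++================
==============+++===
[... 1308 characters left out ...]
%#%%%%#
***##*=--::::::::-=*%%%%%%#%%%%#
*******++----:::=*#%%%%%%%#%%%%#
***********++=--+%%%%%%%%%#%%%#*
***************+*%%%%%%%%%#%%%#+
*******************#%%%%%%%%%%#=
**********************#%###%%%#-
+*************************####*-
+*****************************+-
++*****************************+
++******************************
++******************************
+++++*************************++
=====+++********************++++
++++++====++*************++++++=
+++++++++++===++********+++++++=
++++++++++++++===++*****+++++++=
+++++++++++++++++===+++++++++===
++++++++++++++++++++==+++++++===
++++++++++++++++++++++==+++++=-=
++++++++++++++++++++++++===++==+
+++++++++++++++++++++++++======+
```

```bash
python3 -c "
from rig import env, vision, workorder;print(workorder.close_job())"
```

```text
the job is handed in; nothing more can be done
None
```

The job is handed in: the cassette lies on the pile, within about 1 mm of where I measured the pile to be. The clip is swung across to its stop, with its knob where expected in the final scene image, and the robot is clear, at 22.5 s on the robot's clock.

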